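# Close up the row of egg crates

### The job

Close up the row: push the tall crate of eggs that stands by itself over to the other egg crate, so that the two stand side against side, with its back flat against the raised ledge like its neighbour's. It is heavy and tips easily, so push it slowly with the fingers low down near its base, so that it slides and stays upright; do not lift it, and do not ram it into the ledge. Leave everything else where it stands, the other crate too.

Things in the scene. Friction and masses are not known exactly. Their poses are not given: they have to be found in the camera images.
- crate: The egg crate to push, standing alone near the middle: grey vented plastic, 172 mm deep (x), 120 wide (y), 205 tall, six white eggs on top. Walls plain from 0 to 52 mm up on all sides: push there. 1.6 to 2.5 kg, friction 0.5 to 0.7: slides at 8 to 18 N, rocks up if pushed in y above some 85 to 120 mm. Origin: centre of underside; x points to the ledge, y left. Starts turned up to 12 degrees.
- parked: The other egg crate, the same as the first and in line with it (x to the ledge), already against the ledge, at the left or right end of the row; 130 to 240 mm of free bench lie between the two. Loose, 2 kg; origin: centre of its underside. When the job is done the two origins are 120 mm apart in y.
- ledge: The fixed raised service ledge along the back of the bench: ivory front with sockets, black top, 100 mm high, 130 mm deep, 1160 mm long along y. Origin: foot of its front face, midway along; x points into it (world x), y left. When the crate is home its origin is 86 mm in front of this face; it starts 30 to 75 mm short of that. The ledge does not move.
- lightbox: Light-source box of the microscope: ivory metal box, black front panel, 168 mm deep, 120 wide, 148 tall, against the ledge at the other end of the row, 130 to 240 mm of free bench from the crate. Loose, about 1.8 kg; origin: centre of its underside.
- bottle: Closed glass bottle with a red cap, 86 mm across, 175 mm tall, at the right. Loose; origin: centre of its underside.
- beaker: Clear beaker, 72 mm across, 95 mm tall, at the left. Loose; origin: centre of its underside.
- carton: Open pulp tray of ten eggs, 254 mm along its x, 105 mm wide, 65 mm tall with the eggs, at the left. Loose; origin: centre of its underside.
- dishes: Two covered flat dishes, one on the other, 94 mm across, 30 mm tall together, at the right. Loose; origin: centre of the underside.
- tipbox: White plastic box with a clear lid, 85 mm (its x) by 122 mm, 64 mm tall, at the right. Loose; origin: centre of its underside.
- candler: Grey egg-candling torch on a rubber rest, about 160 mm along its x, 46 mm thick, lying at the left. Loose; origin: centre of its underside.

How it is judged (in metres and radians):
At the end, for the whole second after the job is handed in: The crate stands upright and still on the bench beside the other egg crate, at most 10 mm between their sides, its back within 10 mm of the ledge's face and square to it within 5 degrees ((y of crate in the frame of parked between 0.112 and 0.13 m or y of crate in the frame of parked between -0.13 and -0.112 m) and x of crate in the frame of ledge above -0.096 m and angle between the x axis of crate and the x axis of ledge, either way round below 0.09 rad and angle between crate's own z axis and vertical below 0.03 rad and height (world z) of crate below 0.006 m and linear speed of crate below 0.01 m/s); the robot touches nothing.
It fails at once if the crate is tipped (leans more than 7 degrees) or lifted off the bench (over 12 mm) (angle between crate's own z axis and vertical above 0.12 rad or height (world z) of crate above 0.012 m).
It fails at once if the crate is pushed high up instead of near its base (the grasp point between the fingers is more than 100 mm above the crate's underside while they press on it) (contact force between the fingers and crate above 1 N and z of the grasp point in the frame of crate above 0.1 m).
It fails at once if the crate is shoved fast (over 0.25 m/s) (linear speed of crate above 0.25 m/s).
It fails at once if the crate is rammed into the ledge (over 80 N) (contact force between crate and ledge above 80 N).
It fails at once if anything else on the bench is moved more than 15 mm (distance of any of parked, lightbox, bottle, beaker, carton, dishes, tipbox, candler from where it was at the start of the episode above 0.015 m).
It also fails if it takes over 51 s, if anything falls off the work surface, if the arm or the gripper's body presses on something with over 40 N, if the wrist force passes 120 N, or if a joint passes its speed limit or range.

### The arm

A 6-joint arm with a two-finger parallel gripper is mounted at the origin on the work surface. World frame = base frame: x ahead of the robot, y to its left, z up, the work surface at z = 0. Lengths are in mm, angles in degrees, forces in N, time in s.
With the tool pointing down it reaches from about 350 to 850 mm from the base axis. Payload 8.1 kg.
Tool frame: the origin (TCP) lies between the finger pads; the fingertips stand 22 mm ahead of it and the grasp point (between the pads) lies 3 mm ahead of it (r.nose_length is the z of the fingertips in the tool frame, in mm); z points along the fingers, x is the direction in which the jaws open and shut, and the axes are right-handed (so a half turn about z gives the same grasp; the last joint's range is limited). The gripper opens to 85 mm and grips with 20 to 120 N. Pads are 22 mm wide; open, the fingers measure 114 mm over their backs; the gripper's body (76 mm by 85 mm) begins 54 mm behind the grasp point. The pads swing forward as they close: fully open they stand 13 mm farther back than shut.
Start: joints at [-69.809, 7.471, 85.268, -0, 87.261, -4.893], TCP at [254.389, -543.408, 253.292] pointing down, gripper open.
Joint ranges: [-169.43, 169.43], [-51.17, 129.36], [1.28, 143.12], [-76.62, 256.62], [0, 156.53], [-152.29, 152.29]. Speed limits (degrees/s): [136.94, 136.94, 159.86, 180, 180, 180].

### API

Orientations are given as [roll, pitch, yaw] about the fixed x, y, z axes, in that order (R = Rz(yaw) Ry(pitch) Rx(roll)).
In Python, from bench import r gives the robot as it stands.
- The arm moves only by the shell command python3 -m jog 'ROWS' [FORCE]. ROWS is JSON, a list of rows, each a list of 5 numbers: the shift along the tool's x, y, z in m, then the turn about the tool's z in degrees, then the opening in per cent of the stroke, from 0 (shut) to 100 (fully open). A call has 1 to 8 rows; each row is the pose to reach, as a shift and turn from the pose measured when the call began, along the tool's axes at that moment; what a row does not reach only later rows make up. A row lasts 1/10 s, in which the tool goes at most 50 mm and 8.59 degrees, less where a joint would pass 70% of its speed; a pose out of reach is approached as far as the arm can. A call with a gripper value outside its range is refused whole. The fingers move at their own pace and stop on an object; FORCE is the grip in N (left out, the last holds). Time passes only in rows, so rows that repeat a pose let the fingers close. It gives the time, the measured TCP pose, the force and the opening at its end, in the units of the state.
- r.sense(): the state, without advancing time (a new reading comes with each control period).
- r.snapshot(name): name is "scene" or "top" or "wrist"; returns a dict with "image" (480x640x3 uint8, red, green, blue), "K" (3x3 intrinsics, pixels), "T" (4x4, takes a point from camera to world coordinates); the wrist camera has in their place "tool_from_camera" (4x4, takes a point from camera to tool coordinates, whose origin is the TCP and whose axes are the tool frame's). Camera axes: x right, y down, z forward; pixel columns grow to the right and rows downward; lengths in mm; the calibration is good to about 2 mm. A picture is of the moment at which its call begins: read the wrist's pose just before it. There is no depth.
- r.hand_in(): hands the job in, once; it reports no verdict.
Trained networks look in a picture, given as the dict that the camera call returned (one of the last four; its "shot" number tells which), for a name from the list of things; names that differ only in an ending like _2 or _b are one class to them, and where a whole thing is asked for, a point or a joint stands for the part that bears it (a point fixed in the world has none). Each returns a list of dicts, best first, with "conf" (0 to 1); they miss things now and then, are a little off and sometimes report something else, mostly with a low value. They report only what shows in the picture. A call takes as long as a camera call.
- r.search_frame(picture, label): "bbox" ([left, top, right, bottom] in pixels, round what is visible of it).
- r.pinpoint(picture, label): "uv" ([column, row] in pixels: a listed point, or the origin of a listed thing).
The state is a dict: "time": time; "joint_pos": joint angles; "qd": joint speeds; "joint_efforts": joint torques, N m; "tool_pos": TCP position; "tcp_rot": TCP orientation; "ft_force": force on the tool from outside, world axes, zero at the start; "wrist_torque": the same for the moment, N m; "finger_gap": finger opening in mm.
Only numpy, scipy, OpenCV 4.12 (cv2) and the standard library are available. Lean on these libraries where they do the work, as an engineer would, in place of code of your own. Each camera call takes 0.05 s, during which the arm holds its last target. There are 200 camera calls.

## Working session

There is one attempt and no reset: what is moved stays moved. The work goes in short steps, Python scripts to look and compute and a shell command to move; the robot and the scene stay as the last step left them, time stands still between calls to the robot, and variables do not carry over. Pictures are saved under pics/ and viewed, about 8 in all and at most 12, crops included, and the job is handed in when it is done.

```bash
ls; mkdir -p pics; cat > h.py <<'E'
from bench import r
import numpy as np, cv2
def ray(p,uv,z):
    K=np.array(p["K"]);T=np.array(p["T"])
    d=T[:3,:3]@np.linalg.solve(K,[uv[0],uv[1],1.]);o=T[:3,3]
    return (o+d*(z-o[2])/d[2]).round(1)
def proj(p,P):
    T=np.array(p["T"]);c=T[:3,:3].T@(np.array(P,float)-T[:3,3]);q=np.array(p["K"])@c
    return (q[:2]/q[2]).round(1)
def save(p,n): cv2.imwrite(f"pics/{n}.png",p["image"][:,:,::-1])
E
python3 - <<'E'
from h import *
s=r.sense();print(s["tool_pos"],s["tcp_rot"],s["time"])
for n in["top","scene"]:
    p=r.snapshot(n);save(p,n+"0");print(n,np.array(p["T"]).round(2).tolist())
    for l in["crate","parked","ledge","lightbox"]:
        for d in r.pinpoint(p,l)[:2]:print(l,d,ray(p,d["uv"],0))
        print(r.search_frame(p,l)[:2])
E
```

```text
pics
[ 254.19209986 -542.92243534  252.23054123] [-1.79991387e+02  1.07844939e-01 -6.49170135e+01] 0.0
top [[-0.02, -1.0, 0.08, 432.95], [-1.0, 0.02, 0.0, -6.12], [-0.0, -0.08, -1.0, 1681.5], [0.0, 0.0, 0.0, 1.0]]
[{'bbox': [275.7, 204.8, 322.2, 274.0], 'conf': 0.71}]
parked {'uv': [410.4, 219.5], 'conf': 0.96} [ 663.3 -290.3    0. ]
[{'bbox': [391.9, 178.6, 445.2, 248.3], 'conf': 0.86}]
ledge {'uv': [310.9, 197.6], 'conf': 0.81} [737.9  20.9   0. ]
ledge {'uv': [198.8, 336.5], 'conf': 0.53} [309.5 373.8   0. ]
[{'bbox': [115.7, 142.7, 505.6, 198.4], 'conf': 0.74}]
lightbox {'uv': [209.5, 222.5], 'conf': 0.84} [664.  340.5   0. ]
[{'bbox': [181.7, 188.2, 230.4, 255.3], 'conf': 0.6}]
scene [[0.52, 0.63, -0.58, 1427.79], [0.86, -0.39, 0.34, -516.28], [-0.01, -0.67, -0.74, 1171.25], [0.0, 0.0, 0.0, 1.0]]
crate {'uv': [342.6, 256.3], 'conf': 0.57} [589.2  51.9   0. ]
[{'bbox': [308.3, 181.3, 388.5, 281.8], 'conf': 0.73}]
parked {'uv': [146.6, 316.4], 'conf': 0.62} [ 496.7 -502.2    0. ]
parked {'uv': [249.0, 328.3], 'conf': 0.58} [ 670.6 -287.4    0. ]
[{'bbox': [198.0, 244.2, 283.1, 334.2], 'conf': 0.71}]
ledge {'uv': [364.9, 300.9], 'conf': 0.71} [754.1  17.7   0. ]
[{'bbox': [153.1, 185.8, 565.6, 454.9], 'conf': 0.6}]
lightbox {'uv': [436.0, 236.1], 'conf': 0.87} [667.2 333.1   0. ]
[{'bbox': [403.6, 177.4, 479.5, 249.0], 'conf': 0.64}]
```

```bash
python3 - <<'E'
import cv2
a=cv2.imread("pics/top0.png")[130:360,110:510];cv2.imwrite("pics/t0c.png",cv2.resize(a,None,fx=2,fy=2,interpolation=cv2.INTER_CUBIC))
E
```

```text
(no output)
```

View pics/t0c.png

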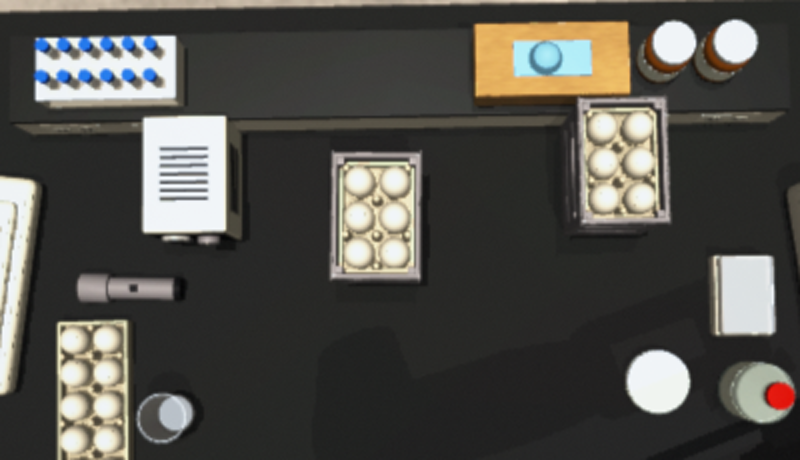

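View pics/scene0.png

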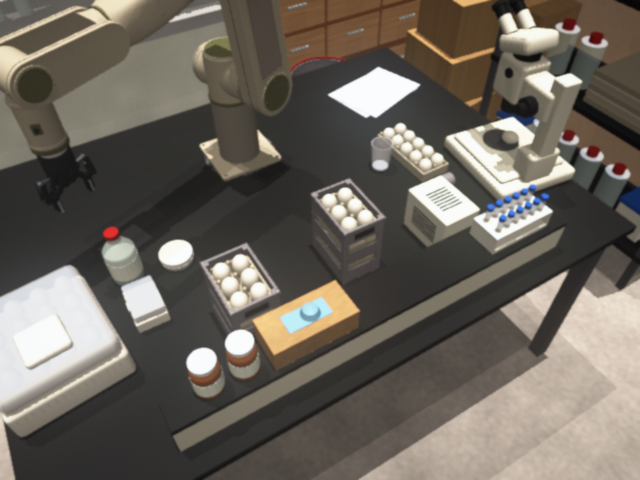

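The top crop shows the lone crate's rim at crop (331..421, 152..281), which is nearly square. The parked crate is on the right at (578..668, 98..222) and the lightbox is on the left. I'll turn the rim corners into positions.

```bash
python3 - <<'E'
from h import *
print(r.nose_length)
p=r.snapshot("top")
f=lambda x,y,z:ray(p,(110+x/2-.25,130+y/2-.25),z)
for n,c,z in[("crate",[(331,152),(421,152),(421,281),(330,279)],205),("parked",[(579,98),(664,97),(669,222),(581,222)],205),("light",[(143,117),(226,117),(226,233),(143,233)],148),("ledge top",[(12,123),(788,108)],100),("ledge foot",[(25,132),(230,130),(400,128),(560,126)],0)]:
    P=np.array([f(*q,z) for q in c]);print(n,P[:,:2].tolist(),P.mean(0))
a=p["image"][200:280,265:330];b=p["image"][170:255,385:450]
for n,i in(("crate",a),("parked",b)):cv2.imwrite(f"pics/z{n}.png",cv2.resize(i,None,fx=7,fy=7,interpolation=cv2.INTER_CUBIC)[:,:,::-1])
A=cv2.resize(cv2.hconcat([a,b[:80]]),None,fx=6,fy=6,interpolation=cv2.INTER_CUBIC);cv2.imwrite("pics/z.png",A[:,:,::-1])
E
```

```text
22.0
crate [[679.5, 116.5], [677.5, -7.9], [499.2, -5.0], [504.0, 119.5]] [590.05   55.775 205.   ]
parked [[749.5, -228.0], [748.9, -345.8], [574.9, -346.9], [576.8, -226.1]] [ 662.525 -286.7    205.   ]
light [[744.3, 391.4], [742.4, 271.8], [574.8, 272.2], [576.7, 390.8]] [659.55 331.55 148.  ]
ledge top [[748.3, 598.3], [751.9, -553.1]] [750.1  22.6 100. ]
ledge foot [[753.5, 615.9], [751.4, 292.4], [750.2, 24.4], [749.2, -227.7]] [751.075 176.25    0.   ]
```

View pics/z.png

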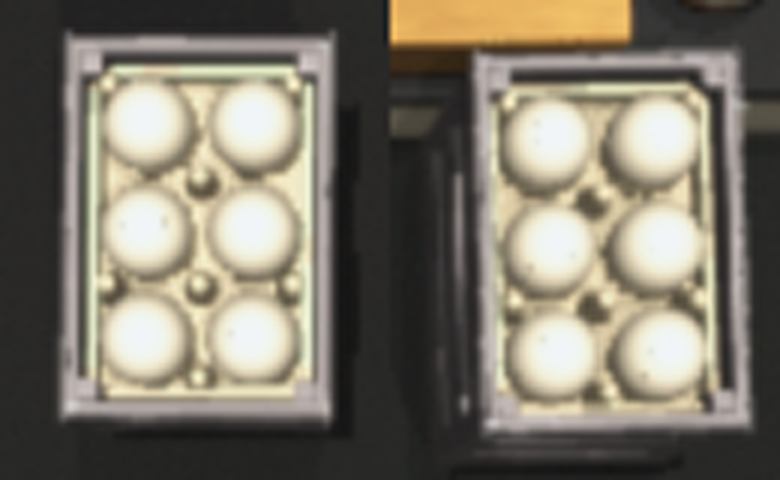

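```bash
python3 -m jog '[[0,0,-0.05,8,100],[0,0,-0.1,16,100],[0,0,-0.1,25.1,100],[0,0,-0.1,25.1,100]]'; python3 -m jog '[[-0.045,-0.02,0,0,100],[-0.09,-0.04,0,0,100],[-0.135,-0.06,0,0,100],[-0.18,-0.08,0,0,100],[-0.225,-0.1,0,0,100],[-0.27,-0.12,0,0,100],[-0.315,-0.14,0,0,100],[-0.36,-0.16,0,0,100]]'
```

```text
time: 1.35
tool_pos: [254.7, -544.2, 355.9]
tcp_rot: [-179.9, -0.2, -90.2]
ft_force: [0.3, -0.5, -0.2]
finger_gap: 85.4
time: 2.15
tool_pos: [415.7, -182.6, 353.0]
tcp_rot: [180.0, -0.2, -89.9]
ft_force: [0.9, -0.3, 0.1]
finger_gap: 85.4
```

```bash
python3 -m jog '[[-0.047,-0.022,0,0,100],[-0.094,-0.044,0,0,100],[-0.141,-0.065,0,0,100],[-0.188,-0.087,0,0,100],[-0.235,-0.109,0,0,100],[-0.282,-0.131,0,0,100],[-0.33,-0.152,0,0,100],[-0.377,-0.174,0,0,100]]';python3 - <<'E'
from h import *
p=r.snapshot("wrist");save(p,"w1");s=r.sense();print(s["tool_pos"],s["joint_pos"])
p=r.snapshot("top");save(p,"t1")
a=cv2.imread("pics/w1.png");b=cv2.imread("pics/t1.png")
cv2.imwrite("pics/wt.png",cv2.hconcat([cv2.resize(a,(400,300)),cv2.resize(b[160:310,170:370],(400,300))]))
E
```

```text
time: 2.95
tool_pos: [581.9, 181.1, 349.8]
tcp_rot: [179.8, -0.2, -89.7]
ft_force: [1.3, -0.6, 0.5]
finger_gap: 85.5
[582.98532554 187.45804267 347.04339318] [1.30022148e+01 8.63634709e+00 7.43100420e+01 4.83291393e-02
 9.73856729e+01 1.02444502e+02]
```

View pics/wt.png

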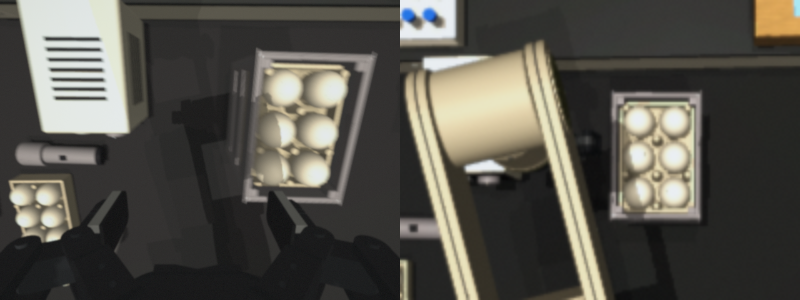

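```bash
python3 -m jog '[[-0.006,0,0.04,0,100],[-0.006,0,0.08,0,100],[-0.006,0,0.12,0,100],[-0.006,0,0.16,0,100],[-0.006,0,0.16,0,100],[-0.006,0,0.16,0,100]]'; python3 -m jog '[[0,0,0.04,0,100],[0,0,0.08,0,100],[0,0,0.12,0,100],[0,0,0.14,0,100],[0,0,0.14,0,100],[0,0,0.14,0,100]]'
```

```text
time: 3.65
tool_pos: [579.7, 189.3, 186.1]
tcp_rot: [179.4, -0.2, -89.3]
ft_force: [0.3, -0.5, 1.0]
finger_gap: 85.5
time: 4.25
tool_pos: [579.5, 190.9, 48.3]
tcp_rot: [179.5, -0.0, -89.2]
ft_force: [-0.4, 7.8, -3.3]
finger_gap: 85.0
```

```bash
python3 - <<'E'
from h import *
for i in range(2):
    p=r.snapshot("wrist");s=r.sense();print(s["tool_pos"],s["tcp_rot"],s["ft_force"],s["wrist_torque"])
save(p,"w2")
t=r.snapshot("top");s=r.sense();print(s["ft_force"]);save(t,"t2")
a=cv2.imread("pics/w2.png");b=cv2.imread("pics/t2.png")
cv2.imwrite("pics/wt2.png",cv2.hconcat([cv2.resize(a,(400,300)),cv2.resize(b[160:310,170:370],(400,300))]))
E
```

```text
[579.93833884 190.85283428  48.88704937] [ 1.79588745e+02 -9.56245333e-03 -8.91776675e+01] [-0.73497205  6.90097501 -3.89079457] [ 1.06259978  0.09155395 -0.15815708]
[580.16927011 190.86226341  49.18764527] [ 1.79617779e+02 -6.03504315e-03 -8.91781550e+01] [-0.39040915  8.9900048  -3.70433871] [ 1.14658736  0.10387754 -0.16537089]
[-1.0597235   7.85020442 -3.6307632 ]
```

View pics/wt2.png

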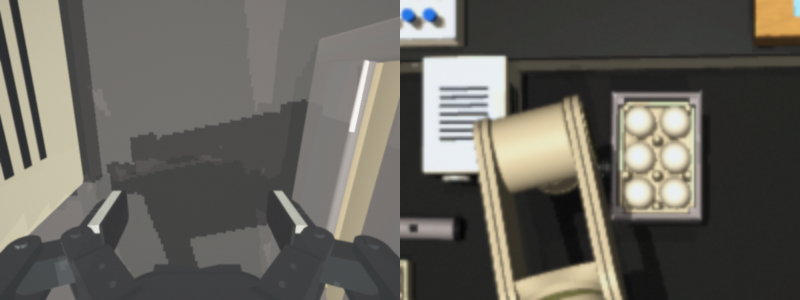

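The view shows the right knuckle touching the crate wall. The linkage is about 75 mm out when open, wider than the finger backs. I'll narrow the opening and go lower, so the contact ends up as near the base as possible.

```bash
python3 -m jog '[[-0.002,0,0,-1,60],[-0.002,0,0,-1,60],[-0.002,0,0,-1,60],[-0.002,0,0,-1,60]]' 120; python3 -m jog '[[0,0,0.01,0,60],[0,0,0.018,0,60],[0,0,0.022,0,60],[0,0,0.022,0,60]]'; python3 -m jog '[[0,0,0.003,0,60],[0,0,0.003,0,60]]'
```

```text
time: 4.8
tool_pos: [580.8, 192.7, 50.2]
tcp_rot: [179.7, 0.0, -88.2]
ft_force: [0.1, 0.7, -0.3]
finger_gap: 51.6
time: 5.2
tool_pos: [579.5, 192.4, 26.4]
tcp_rot: [179.5, -0.0, -88.2]
ft_force: [0.5, 0.4, 0.6]
finger_gap: 51.7
time: 5.4
tool_pos: [579.0, 192.3, 22.7]
tcp_rot: [179.5, -0.0, -88.2]
ft_force: [-0.3, 0.0, -0.2]
finger_gap: 51.2
```

```bash
python3 -m jog '[[0.004,-0.004,0.002,1,60],[0.008,-0.008,0.003,1.8,60],[0.012,-0.008,0.003,1.8,60],[0.016,-0.008,0.003,1.8,60]]'; python3 -m jog '[[0.003,0,0,0,60],[0.006,0,0,0,60],[0.009,0,0,0,60],[0.012,0,0,0,60],[0.015,0,0,0,60],[0.018,0,0,0,60]]'; python3 - <<'E'
from h import *
t=r.snapshot("top");s=r.sense();print(s["ft_force"],s["wrist_torque"],s["tool_pos"]);save(t,"t3")
for d in r.search_frame(t,"crate")[:1]:print(d)
E
```

```text
time: 5.8
tool_pos: [588.1, 178.4, 20.2]
tcp_rot: [179.5, 0.1, -90.0]
ft_force: [-1.7, 14.3, 0.4]
finger_gap: 51.5
time: 6.4
tool_pos: [588.5, 162.6, 20.7]
tcp_rot: [179.6, 0.3, -90.0]
ft_force: [-1.1, 13.2, 0.3]
finger_gap: 51.1
[-0.96240412 12.82047816 -0.2867194 ] [ 0.95786048  0.13269386 -0.20429183] [588.49168264 161.99935938  20.67615036]
{'bbox': [283.6, 204.8, 331.8, 271.5], 'conf': 0.74}
```

```bash
cat >> h.py <<'E'
def rect(p,n=None,c0=None,c1=None):
    b=r.search_frame(p,"crate")[0]["bbox"]
    g=cv2.cvtColor(p["image"],cv2.COLOR_RGB2GRAY);m=np.zeros_like(g)
    l,t,rr,bb=[int(v) for v in b];l=c0 or l-4;rr=c1 or rr+5
    m[t-4:bb+5,l:rr]=(g[t-4:bb+5,l:rr]>85)*255
    cs=cv2.findContours(m,0,1)[0];c=max(cs,key=cv2.contourArea)
    P=np.array([ray(p,q,205)[:2] for q in c[:,0]],np.float32)
    R=cv2.minAreaRect(P);
    if n: cv2.imwrite(f"pics/{n}.png",cv2.resize(p["image"][t-20:bb+20,l-60:rr+60],None,fx=4,fy=4,interpolation=2)[:,:,::-1])
    return b,R
E
python3 - <<'E'
from h import *
t=r.snapshot("top");print(rect(t,"c3"))
E
```

```text
([284.5, 203.1, 329.8, 273.8], ((593.1279296875, 32.86137390136719), (121.6057357788086, 174.3192901611328), 89.08650207519531))
```

View pics/c3.png

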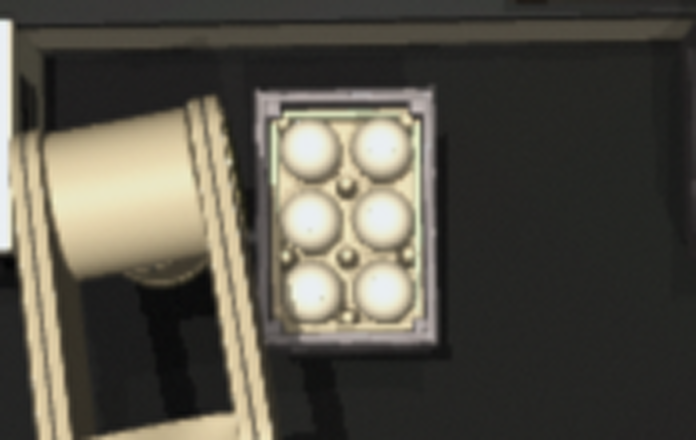

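```bash
cat >> h.py <<'E'
def edges(p):
    "right rim edge line and near/far rims of the crate, subpixel, at z=205"
    b=r.search_frame(p,"crate")[0]["bbox"];g=cv2.GaussianBlur(cv2.cvtColor(p["image"],cv2.COLOR_RGB2GRAY),(3,3),0).astype(float)
    l,t,rr,bb=[int(v) for v in b]
    def cross(a,ks,th=70):  # ks from outside inward, first crossing
        for i,j in zip(ks[:-1],ks[1:]):
            if a[i]<th<=a[j]: return i+(j-i)*(th-a[i])/(a[j]-a[i])
    R=np.array([ray(p,(c,y),205)[:2] for y in range(t+6,bb-6) if (c:=cross(g[y],range(rr+8,rr-10,-1)))])
    F=np.array([ray(p,(x,c),205)[:2] for x in range(l+8,rr-5) if (c:=cross(g[:,x],range(bb+8,bb-10,-1)))])
    f=lambda u,v:(lambda k:(np.degrees(np.arctan(k[0])).round(2),k[1].round(1)))(np.polyfit(u-np.median(u),v,1))
    yr=f(R[:,0],R[:,1]);xf=f(F[:,1],F[:,0])
    print("right edge yaw,y",yr,"front edge yaw,x",(-xf[0],xf[1]),"centre~",xf[1]+86,yr[1]+60,len(R),len(F))
E
python3 - <<'E'
from h import *
edges(r.snapshot("top"))
E
```

```text
right edge yaw,y (np.float64(-0.42), np.float64(-29.6)) front edge yaw,x (np.float64(-1.21), np.float64(502.7)) centre~ 588.7 30.4 57 33
```

```bash
python3 -m jog '[[0.007,0,0,0,60],[0.014,0,0,0,60],[0.021,0,0,0,60],[0.028,0,0,0,60],[0.035,0,0,0,60],[0.042,0,0,0,60],[0.049,0,0,0,60],[0.056,0,0,0,60]]';  python3 - <<'E'
from h import *
edges(r.snapshot("top"));print(r.sense()["wrist_torque"])
E
```

```text
time: 7.5
tool_pos: [589.0, 108.1, 20.8]
tcp_rot: [179.6, 0.5, -90.0]
ft_force: [-1.3, 13.1, 1.2]
finger_gap: 50.9Traceback (most recent call last):
  File "<stdin>", line 2, in <module>
  File "h.py", line 23, in edges
    b=r.search_frame(p,"crate")[0]["bbox"];g=cv2.GaussianBlur(cv2.cvtColor(p["image"],cv2.COLOR_RGB2GRAY),(3,3),0).astype(float)
      ~~~~~~~~~~~~~~~~~~~~~~~~~^^^
IndexError: list index out of range
```

```bash
sed -i 's/^def edges(p):/def edges(p,cx,cy):/; s/    b=r.search_frame(p,"crate")\[0\]\["bbox"\];g=cv2.Gau/    q=np.array([proj(p,(cx+s*86,cy+u*60,205)) for s in(-1,1) for u in(-1,1)]);b=[*q.min(0),*q.max(0)];g=cv2.Gau/' h.py
python3 - <<'E'
from h import *
edges(r.snapshot("top"),590,-23)
E
```

```text
right edge yaw,y (np.float64(2.1), np.float64(-84.9)) front edge yaw,x (np.float64(1.85), np.float64(505.4)) centre~ 591.4 -24.900000000000006 51 31
```

```bash
python3 -m jog '[[-0.006,0,0,0,60],[-0.006,-0.012,0,0,60],[0.001,-0.012,0,0,60],[0.008,-0.012,0,0,60],[0.015,-0.012,0,0,60],[0.022,-0.012,0,0,60],[0.029,-0.012,0,0,60],[0.036,-0.012,0,0,60]]';  python3 - <<'E'
from h import *
y=r.sense()["tool_pos"][1]
edges(r.snapshot("top"),590,y-131)
E
```

```text
time: 8.45
tool_pos: [601.6, 73.1, 21.1]
tcp_rot: [179.8, 0.6, -90.0]
ft_force: [1.0, 16.2, 3.8]
finger_gap: 51.0
right edge yaw,y (np.float64(1.55), np.float64(-118.6)) front edge yaw,x (np.float64(1.66), np.float64(503.9)) centre~ 589.9 -58.599999999999994 51 32
```

```bash
python3 -m jog '[[0.006,0,0,0,60],[0.012,0,0,0,60],[0.018,0,0,0,60],[0.024,0,0,0,60],[0.03,0,0,0,60],[0.036,0,0,0,60],[0.042,0,0,0,60],[0.048,0,0,0,60]]';  python3 - <<'E'
from h import *
y=r.sense()["tool_pos"][1]
edges(r.snapshot("top"),590,y-131)
E
```

```text
time: 9.3
tool_pos: [601.8, 25.6, 21.2]
tcp_rot: [179.8, 0.7, -90.0]
ft_force: [0.6, 15.5, 2.5]
finger_gap: 51.3
right edge yaw,y (np.float64(0.88), np.float64(-166.2)) front edge yaw,x (np.float64(1.41), np.float64(503.5)) centre~ 589.5 -106.19999999999999 51 32
```

```bash
python3 -m jog '[[0.006,0,0,0,60],[0.012,0,0,0,60],[0.018,0,0,0,60],[0.024,0,0,0,60],[0.03,0,0,0,60],[0.036,0,0,0,60],[0.042,0,0,0,60],[0.044,0,0,0,60]]';  python3 - <<'E'
from h import *
y=r.sense()["tool_pos"][1]
p=r.snapshot("top");edges(p,590,y-131)
a=p["image"][165:290,310:470];cv2.imwrite("pics/c4.png",cv2.resize(a,None,fx=4.5,fy=4.5,interpolation=2)[:,:,::-1])
E
```

```text
time: 10.15
tool_pos: [601.9, -18.0, 21.2]
tcp_rot: [179.8, 0.8, -90.1]
ft_force: [-0.1, 15.3, 3.3]
finger_gap: 51.0
right edge yaw,y (np.float64(-1.79), np.float64(-211.6)) front edge yaw,x (np.float64(1.11), np.float64(503.6)) centre~ 589.6 -151.6 51 32
```

View pics/c4.png

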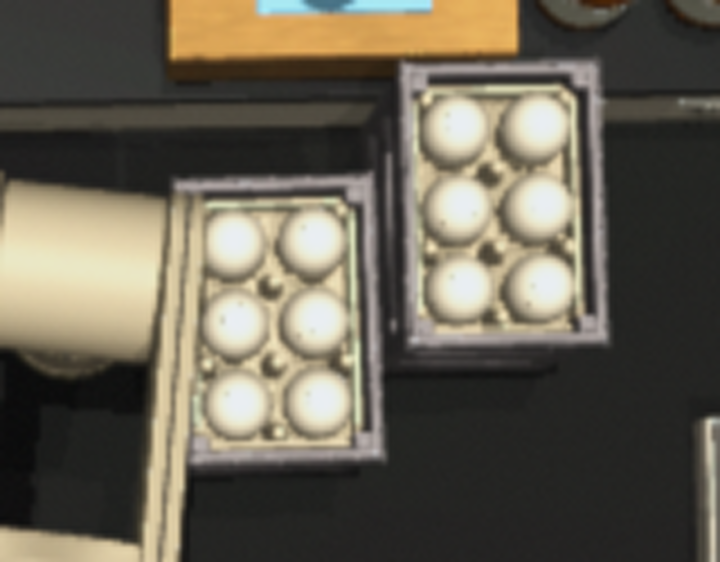

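```bash
python3 -m jog '[[-0.03,0,0,0,60],[-0.045,0,0,0,60],[-0.045,0.045,0,0,60],[-0.045,0.09,0,0,60],[-0.045,0.135,0,0,60],[-0.045,0.18,0,0,60],[-0.045,0.21,0,-8,60],[-0.045,0.21,0,-16,60]]';python3 -m jog '[[0,0,0,-8.5,60],[0,0,0,-17,60],[0,0,0,-25.5,60],[0,0,0,-34,60],[0,0,0,-42,60],[0,0,0,-50,60],[0,0,0,-58,60],[0,0,0,-66,60]]'
```

```text
time: 11.0
tool_pos: [386.8, 27.0, 20.6]
tcp_rot: [179.8, 0.9, -73.7]
ft_force: [-0.4, 0.5, 0.4]
finger_gap: 51.0
time: 11.8
tool_pos: [386.8, 26.7, 20.6]
tcp_rot: [-179.3, 0.5, -7.4]
ft_force: [-0.1, 0.8, 1.3]
finger_gap: 51.3
```

```bash
python3 -m jog '[[0.006,0.045,0,-4,60],[0.012,0.09,0,-7.4,60],[0.018,0.135,0,-7.4,60],[0.023,0.177,0,-7.4,60],[0.023,0.177,0,-7.4,60],[0.023,0.177,0,-7.4,60]]'
python3 - <<'E'
from h import *
p=r.snapshot("top");edges(p,590,-151)
E
```

```text
time: 12.4
tool_pos: [387.1, -153.3, 18.9]
tcp_rot: [-179.3, 0.4, -0.2]
ft_force: [-0.5, -2.5, 5.6]
finger_gap: 51.3
right edge yaw,y (np.float64(-2.11), np.float64(-212.2)) front edge yaw,x (np.float64(0.36), np.float64(503.6)) centre~ 589.6 -152.2 51 32
```

```bash
python3 -m jog '[[0.015,0,-0.003,0,60],[0.03,0,-0.003,0,60],[0.038,0,-0.003,0,60],[0.044,0,-0.003,0,60],[0.05,0,-0.003,0,60],[0.056,0,-0.003,0,60],[0.062,0,-0.003,0,60],[0.068,0,-0.003,0,60]]'
python3 -m jog '[[0.005,0,0,0,60],[0.01,0,0,0,60],[0.015,0,0,0,60],[0.02,0,0,0,60],[0.025,0,0,0,60],[0.03,0,0,0,60]]'
python3 - <<'E'
from h import *
x=r.sense()["tool_pos"][0]
p=r.snapshot("top");edges(p,x+68+86,-151)
E
```

```text
time: 13.25
tool_pos: [451.8, -151.8, 19.8]
tcp_rot: [-179.2, 0.8, -0.1]
ft_force: [-17.1, -1.6, 6.1]
finger_gap: 51.1
time: 13.85
tool_pos: [477.8, -151.6, 19.2]
tcp_rot: [-179.2, 1.3, -0.1]
ft_force: [-27.5, -0.3, 25.5]
finger_gap: 51.1
right edge yaw,y (np.float64(-3.26), np.float64(-213.8)) front edge yaw,x (np.float64(2.82), np.float64(546.0)) centre~ 632.0 -153.8 50 5
```

```bash
python3 -m jog '[[-0.004,0,-0.004,0,60],[-0.006,0,-0.008,0,60],[-0.006,0,-0.008,0,60]]'
python3 - <<'E'
from h import *
print(r.sense()["tool_pos"])
p=r.snapshot("top");edges(p,632,-151)
a=p["image"][165:290,310:470];cv2.imwrite("pics/c5.png",cv2.resize(a,None,fx=4.5,fy=4.5,interpolation=2)[:,:,::-1])
E
```

```text
time: 14.2
tool_pos: [473.4, -151.8, 28.0]
tcp_rot: [-179.2, 1.1, -0.1]
ft_force: [0.3, -0.1, -0.9]
finger_gap: 51.0
[ 473.42665625 -151.83378296   28.02213811]
right edge yaw,y (np.float64(-3.31), np.float64(-213.8)) front edge yaw,x (np.float64(2.47), np.float64(546.9)) centre~ 632.9 -153.8 50 11
```

View pics/c5.png

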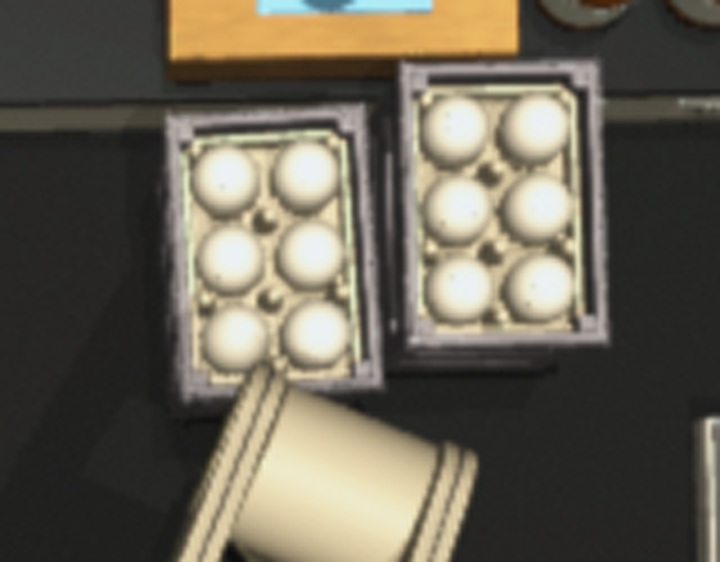

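```bash
python3 -m jog '[[-0.003,-0.016,0.002,0,60],[0,-0.016,0.002,0,60],[0.005,-0.016,0.002,0,60],[0.01,-0.016,0.002,0,60],[0.015,-0.016,0.002,0,60],[0.02,-0.016,0.002,0,60]]'
python3 - <<'E'
from h import *
x=r.sense()["tool_pos"][0]
p=r.snapshot("top");edges(p,x+68+86,-151)
E
```

```text
time: 14.85
tool_pos: [490.6, -135.2, 24.1]
tcp_rot: [-179.1, 1.6, -0.0]
ft_force: [-16.4, 1.2, 6.0]
finger_gap: 51.6
right edge yaw,y (np.float64(-1.04), np.float64(-213.6)) front edge yaw,x (np.float64(9.91), np.float64(558.9)) centre~ 644.9 -153.6 51 5
```

```bash
python3 -m jog '[[0.004,0,-0.002,0,60],[0.008,0,-0.002,0,60],[0.012,0,-0.002,0,60],[0.014,0,-0.002,0,60]]'
python3 -m jog '[[0.003,0,-0.002,0,60],[0.005,0,-0.002,0,60]]'
python3 - <<'E'
from h import *
p=r.snapshot("top")
a=p["image"][165:290,310:470];cv2.imwrite("pics/c6.png",cv2.resize(a,None,fx=4.5,fy=4.5,interpolation=2)[:,:,::-1])
E
```

```text
time: 15.3
tool_pos: [503.0, -134.8, 24.4]
tcp_rot: [-179.1, 1.9, -0.0]
ft_force: [-16.8, 0.0, 5.4]
finger_gap: 51.5
time: 15.5
tool_pos: [505.1, -134.5, 24.8]
tcp_rot: [-179.0, 2.3, -0.0]
ft_force: [-17.5, 0.3, 6.7]
finger_gap: 51.2
```

View pics/c6.png

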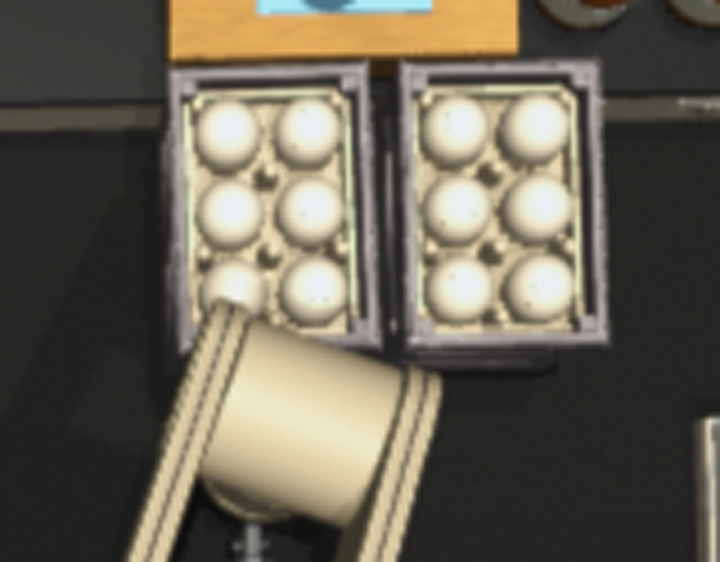

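```bash
python3 -m jog '[[-0.03,0,-0.005,0,60],[-0.075,0,-0.01,0,60],[-0.085,-0.045,-0.01,0,60],[-0.085,-0.09,-0.01,0,60],[-0.085,-0.135,-0.01,0,60],[-0.085,-0.17,-0.01,0,60],[-0.085,-0.17,-0.01,-8,60],[-0.085,-0.17,-0.01,-16,60]]';python3 -m jog '[[0,0,0,-8.5,60],[0,0,0,-17,60],[0,0,0,-25.5,60],[0,0,0,-34,60],[0,0,0,-42,60],[0,0,0,-50,60],[0,0,0,-58,60],[0,0,0,-66,60]]'
python3 - <<'E'
from h import *
p=r.snapshot("wrist");print(p["tool_from_camera"])
p=r.snapshot("top");edges(p,662,-151)
for l in("crate","parked"):print([(d["uv"],d["conf"],ray(p,d["uv"],0)) for d in r.pinpoint(p,l)[:3]],r.search_frame(p,l))
E
```

```text
time: 16.35
tool_pos: [421.8, 36.6, 41.4]
tcp_rot: [-178.4, 1.8, 16.4]
ft_force: [0.5, 0.6, 0.1]
finger_gap: 51.5
time: 17.15
tool_pos: [422.4, 36.7, 41.6]
tcp_rot: [-177.7, -0.7, 82.7]
ft_force: [0.2, 0.1, 0.4]
finger_gap: 51.3
[[ 9.99999657e-01  8.22362582e-04 -9.45961941e-05 -9.05080265e-02]
 [-7.57906280e-04  9.55538550e-01  2.94865232e-01 -7.40478126e+01]
 [ 3.32876444e-04 -2.94865060e-01  9.55538846e-01 -1.20946540e+02]
 [ 0.00000000e+00  0.00000000e+00  0.00000000e+00  1.00000000e+00]]
right edge yaw,y (np.float64(-0.03), np.float64(-213.6)) front edge yaw,x (np.float64(0.53), np.float64(572.4)) centre~ 658.4 -153.6 50 32
[] [{'bbox': [347.0, 178.2, 394.3, 251.3], 'conf': 0.88}]
[] [{'bbox': [392.5, 177.0, 446.1, 248.5], 'conf': 0.7}]
```

```bash
python3 -m jog '[[0.005,0.045,0,-4,60],[0.01,0.09,0,-7.3,60],[0.015,0.135,0,-7.3,60],[0.02,0.18,0,-7.3,60],[0.025,0.22,0,-7.3,60],[0.025,0.233,0.004,-7.3,60],[0.025,0.233,0.008,-7.3,60],[0.025,0.233,0.008,-7.3,60]]'
python3 - <<'E'
from h import *
p=r.snapshot("top");edges(p,662,-151);edges(p,662,-287)
g=cv2.cvtColor(p["image"],cv2.COLOR_RGB2GRAY)
for y in(195,212,230):print(g[y,375:405])
E
```

```text
time: 18.25
tool_pos: [654.3, 30.2, 22.9]
tcp_rot: [-177.6, -1.0, 89.4]
ft_force: [-0.2, 0.5, -0.9]
finger_gap: 51.0
right edge yaw,y (np.float64(-0.03), np.float64(-212.8)) front edge yaw,x (np.float64(0.63), np.float64(572.9)) centre~ 658.9 -152.8 50 32
right edge yaw,y (np.float64(0.39), np.float64(-349.5)) front edge yaw,x (np.float64(1.55), np.float64(572.5)) centre~ 658.5 -289.5 51 33
[227 232 233 234 234 234 233 228 218 190 156 166 207  80  78 163 150 110
  51  35  41  50  38  52 113 163 168 185 105 125]
[225 229 219 233 236 235 235 234 231 220 191 156 188 171  67  82 161 142
  84  42  57 105  62  35  62 136 167 159 122 113]
[216 228 232 234 234 234 234 234 233 229 216 177 147 213 131  56  93 158
 125  55  37  43  52  37  52 115 165 168 187 107]
```

```bash
python3 -m jog '[[-0.015,0,0,0,60],[-0.03,0,0,0,60],[-0.04,0,0,0,60],[-0.045,0,0,0,60],[-0.05,0,0,0,60],[-0.055,0,0,0,60],[-0.06,0,0,0,60]]'
python3 - <<'E'
from h import *
p=r.snapshot("top");edges(p,662,-161);edges(p,662,-287);print(r.sense()["tool_pos"],r.sense()["ft_force"])
E
```

```text
time: 19.0
tool_pos: [653.7, -26.3, 23.3]
tcp_rot: [-177.7, -1.2, 89.5]
ft_force: [-3.6, 20.4, 7.4]
finger_gap: 51.2
right edge yaw,y (np.float64(1.06), np.float64(-219.3)) front edge yaw,x (np.float64(1.16), np.float64(573.3)) centre~ 659.3 -159.3 50 32
right edge yaw,y (np.float64(0.01), np.float64(-349.8)) front edge yaw,x (np.float64(1.53), np.float64(572.5)) centre~ 658.5 -289.8 51 33
[653.69337446 -27.26921651  23.20780576] [-2.68316603 16.57189741  5.5630382 ]
```

```bash
python3 -m jog '[[-0.003,0,0,0,60],[-0.006,0,0,0,60],[-0.009,0,0,0,60],[-0.01,0,0,0,60],[-0.01,0,0,0,60]]'
python3 - <<'E'
from h import *
p=r.snapshot("top");edges(p,662,-167);edges(p,662,-287);print(r.sense()["tool_pos"],r.sense()["ft_force"])
save(p,"t7");a=p["image"][165:290,310:470];cv2.imwrite("pics/c7.png",cv2.resize(a,None,fx=4.5,fy=4.5,interpolation=2)[:,:,::-1])
E
```

```text
time: 19.55
tool_pos: [653.4, -34.0, 23.5]
tcp_rot: [-177.6, -1.4, 89.6]
ft_force: [-3.6, 16.5, 5.2]
finger_gap: 51.5Traceback (most recent call last):
  File "<stdin>", line 2, in <module>
  File "h.py", line 31, in edges
    yr=f(R[:,0],R[:,1]);xf=f(F[:,1],F[:,0])
         ~^^^^^
IndexError: too many indices for array: array is 1-dimensional, but 2 were indexed
```

```bash
python3 -m jog '[[0.02,0,0,0,60],[0.05,0,-0.01,0,60],[0.06,0,-0.05,0,60],[0.06,0,-0.1,0,60],[0.06,0,-0.15,0,60],[0.06,-0.05,-0.2,0,60],[0.06,-0.1,-0.24,0,60],[0.06,-0.15,-0.24,0,60]]'
python3 - <<'E'
from h import *
p=r.snapshot("top")
save(p,"t7");a=p["image"][165:290,310:470];cv2.imwrite("pics/c7.png",cv2.resize(a,None,fx=4.5,fy=4.5,interpolation=2)[:,:,::-1])
E
```

```text
time: 20.4
tool_pos: [542.6, 20.5, 265.6]
tcp_rot: [-178.0, -1.4, 89.6]
ft_force: [-0.8, -0.5, 2.1]
finger_gap: 51.2
```

View pics/c7.png

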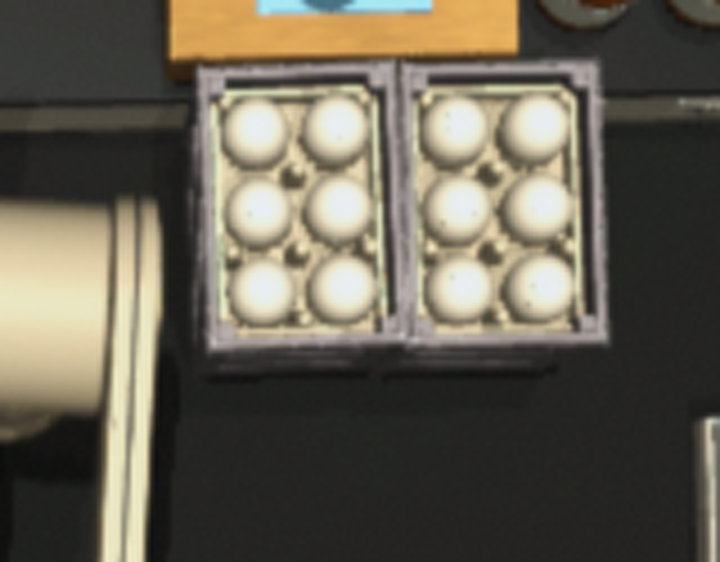

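```bash
python3 - <<'E'
from h import *
p=r.snapshot("top");edges(p,662,-287);s=r.sense();print(s["ft_force"],s["qd"])
print(r.hand_in())
E
```

```text
right edge yaw,y (np.float64(1.08), np.float64(-349.3)) front edge yaw,x (np.float64(1.72), np.float64(572.3)) centre~ 658.3 -289.3 51 33
[ 1.08387056 -0.57426278 -0.11331328] [-0.06393527  6.88928832 -4.33445136  0.08514286 -3.94738828  0.33468792]
the job is handed in; nothing more can be done
None
```

I pushed the egg crate right along y and back to the ledge. A final nudge then closed the gap to the parked crate. I handed the job in at about 20 s of the 51 s allowed; no verdict is reported.

**Final top picture:**
- **Spacing:** the crates stand side by side, about 121 mm between centres, so roughly 1–2 mm between their sides.
- **Ledge:** before the final nudge, the front edges of both crates were within 1 mm in x, and the last picture still shows them in line. The crate's yaw was within about 1 degree.
- **Parked crate:** it stayed within about 0.5 mm of its earlier reading.
- **Robot:** the gripper was clear of everything. The arm was still settling at a few degrees per second when I handed in.

**What did not go as planned:**
- **Contact point:** the gripper's knuckles are wider than its finger backs, so they made the contact. I kept the tool as low as possible, with the TCP 19–28 mm up. The crate slid at 13–20 N.
- **Bench contact:** the fingertips rubbed the bench once (about 25 N) until I raised them.
- **Failed check:** my automatic edge fit for the crate failed once the gap had closed, so the final spacing comes from the picture alone.
- **Not checked:** I did not measure the other objects again at the end. They were outside the path of the pushes.

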